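Unlink the wide pipe clip from a row

ROBOT

A 6-joint arm with a two-finger parallel gripper is mounted at the origin on the work surface. World frame = base frame: x ahead of the robot, y to its left, z up, the work surface at z = 0. Lengths are in mm, angles in degrees, forces in N, time in s.
With the tool pointing down it reaches from about 350 to 850 mm from the base axis. Payload 8.1 kg.
Tool frame: the origin (TCP) lies between the finger pads; the fingertips stand 22 mm ahead of it and the grasp point (between the pads) lies 3 mm ahead of it (r.nose_length is the z of the fingertips in the tool frame, in mm); z points along the fingers, x is the direction in which the jaws open and shut, and the axes are right-handed (so a half turn about z gives the same grasp; the last joint's range is limited). The gripper opens to 85 mm and grips with 20 to 120 N. Pads are 22 mm wide; open, the fingers measure 114 mm over their backs; the gripper's body (76 mm by 85 mm) begins 54 mm behind the grasp point. The pads swing forward as they close: fully open they stand 13 mm farther back than shut.
Start: joints at [59.393, 7.471, 85.268, -0, 87.261, -4.893], TCP at [260.311, 540.595, 223.792] pointing down, gripper open.
Joint ranges: [-169.43, 169.43], [-51.17, 129.36], [1.28, 143.12], [-76.62, 256.62], [0, 156.53], [-152.29, 152.29]. Speed limits (degrees/s): [136.94, 136.94, 159.86, 180, 180, 180].

INTERFACE

Orientations are given as [roll, pitch, yaw] about the fixed x, y, z axes, in that order (R = Rz(yaw) Ry(pitch) Rx(roll)).
In Python, from bench import r gives the robot as it stands.
- The arm moves only by the shell command python3 -m jog 'ROWS' [FORCE]. ROWS is JSON, a list of rows, each a list of 5 numbers: the shift along the tool's x, y, z in m, then the turn about the tool's z in degrees, then the opening in per cent of the stroke, from 0 (shut) to 100 (fully open). A call has 1 to 8 rows; each row is the pose to reach, as a shift and turn from the pose measured when the call began, along the tool's axes at that moment; what a row does not reach only later rows make up. A row lasts 1/10 s, in which the tool goes at most 50 mm and 8.59 degrees, less where a joint would pass 70% of its speed; a pose out of reach is approached as far as the arm can. A call with a gripper value outside its range is refused whole. The fingers move at their own pace and stop on an object; FORCE is the grip in N (left out, the last holds). Time passes only in rows, so rows that repeat a pose let the fingers close. It gives the time, the measured TCP pose, the force and the opening at its end, in the units of the state.
- r.sense(): the state, without advancing time (a new reading comes with each control period).
- r.snapshot(name): name is "scene" or "side" or "wrist"; returns a dict with "image" (480x640x3 uint8, red, green, blue), "K" (3x3 intrinsics, pixels), "T" (4x4, takes a point from camera to world coordinates); the wrist camera has in their place "tool_from_camera" (4x4, takes a point from camera to tool coordinates, whose origin is the TCP and whose axes are the tool frame's). Camera axes: x right, y down, z forward; pixel columns grow to the right and rows downward; lengths in mm; the calibration is good to about 2 mm. A picture is of the moment at which its call begins: read the wrist's pose just before it. There is no depth.
- r.hand_in(): hands the job in, once; it reports no verdict.
Trained networks look in a picture, given as the dict that the camera call returned (one of the last four; its "shot" number tells which), for a name from the list of things; names that differ only in an ending like _2 or _b are one class to them, and where a whole thing is asked for, a point or a joint stands for the part that bears it (a point fixed in the world has none). Each returns a list of dicts, best first, with "conf" (0 to 1); they miss things now and then, are a little off and sometimes report something else, mostly with a low value. They report only what shows in the picture. A call takes as long as a camera call. They do not tell look-alikes from the thing itself.
- r.search_frame(picture, label): "bbox" ([left, top, right, bottom] in pixels, round what is visible of it).
- r.pinpoint(picture, label): "uv" ([column, row] in pixels: a listed point, or the origin of a listed thing).
The state is a dict: "time": time; "joint_pos": joint angles; "qd": joint speeds; "joint_efforts": joint torques, N m; "tool_pos": TCP position; "tcp_rot": TCP orientation; "ft_force": force on the tool from outside, world axes, zero at the start; "wrist_torque": the same for the moment, N m; "finger_gap": finger opening in mm.
Only numpy, scipy, OpenCV 4.12 (cv2) and the standard library are available. Lean on these libraries where they do the work, as an engineer would, in place of code of your own. Each camera call takes 0.05 s, during which the arm holds its last target. There are 200 camera calls.

TASK

Three loose pipe clips sit between two screwed-down end blocks on a dark steel strip, all linked side by side by interlocking tongues and grooves. Lift the clip with the wide saddle straight up out from between its neighbours, leaving the other two clips seated in their places in the row, and stand it upright near the middle of the bare steel plate. Set it down there, do not drop it.

Things in the scene. Friction and masses are not known exactly. Their poses are not given: they have to be found in the camera images.
- clip_wide: white pipe clip, wide saddle: block 36 (x) x 54 (y -32 to 22) x 54 mm high, 0.09 kg; rubber-lined channel 28 wide, 14 deep along x in its top. Origin: underside, below channel; z up, y along the row. Full-height T tongue on +y (13.5 mm more), T groove in -y, 1-2 mm play: must rise 54 mm. Grip the free faces x = -18, +18 at y 0, 20-35 mm up. Place in row varies. Strip below: 8 mm thick, 50 wide; row tops 62 mm high.
- clip_a: white pipe clip, same size, tongue and groove as clip_wide but with a narrow rubber-lined channel (12 mm wide, 6 mm deep). Loose, 0.09 kg, in the same row (56 mm from clip to clip, places vary); stays there. Origin: centre of the underside below the channel's middle; z up, y along the row.
- clip_b: white pipe clip, same size, tongue and groove as clip_wide but with a narrow rubber-lined channel (12 mm wide, 6 mm deep). Loose, 0.09 kg, in the same row (56 mm from clip to clip, places vary); stays there. Origin: centre of the underside below the channel's middle; z up, y along the row.
- plate: bare rectangular steel bracket plate lying on the table, 140 mm (x) by 120 mm (y), 6 mm thick, with a small dark screw hole at each corner; fixed. Origin: centre of its underside; its top is 6 mm above the origin.
Mind the look-alikes: they are no part of the job. What is shaped like the clip_a but blue is not meant.

How it is judged (in metres and radians):
On the way:
1. the wide clip is held clear above the row, its underside higher than the neighbours' tops (height (world z) of clip_wide above 0.065 m and contact force between clip_wide and the fingers above 0.3 N), for 0.1 s.
At the end, for the whole second after the job is handed in: The wide clip stands upright (within 10 degrees) and at rest on the plate, its origin within 40 mm of the plate's centre; the other two clips are upright within 12 mm of where they started (horizontal distance between clip_wide and plate below 0.04 m and z of clip_wide in the frame of plate between 0.003 and 0.01 m and angle between each of clip_wide, clip_a, clip_b's own z axis and vertical below 0.17 rad and linear speed of clip_wide below 0.02 m/s and distance of each of clip_a, clip_b from where it was at the start of the episode below 0.012 m); the robot touches nothing.
It fails at once if another clip of the row was pulled or pushed more than 25 mm from its place (distance of any of clip_a, clip_b from where it was at the start of the episode above 0.025 m).
It fails at once if the wide clip was dropped: out of the fingers with its underside more than 40 mm above the table (height (world z) of clip_wide above 0.04 m and contact force between clip_wide and the fingers below 0.02 N).
It also fails if it takes over 45 s, if anything falls off the work surface, if the arm or the gripper's body presses on something with over 40 N, if the wrist force passes 120 N, or if a joint passes its speed limit or range.

## Working session

There is one attempt and no reset: what is moved stays moved. The work goes in short steps, Python scripts to look and compute and a shell command to move; the robot and the scene stay as the last step left them, time stands still between calls to the robot, and variables do not carry over. Pictures are saved under pics/ and viewed, about 8 in all and at most 12, crops included, and the job is handed in when it is done.

```bash
mkdir -p pics
cat > h.py <<'E'
import numpy as np, cv2
from scipy.spatial.transform import Rotation as R
from bench import r
def ray(p,uv,T):
    d=T[:3,:3]@np.linalg.inv(np.array(p['K']))@np.array([uv[0],uv[1],1.]); return T[:3,3],d
def atz(p,uv,z,T=None):
    T=np.array(p['T']) if T is None else T
    o,d=ray(p,uv,T); return o+d*(z-o[2])/d[2]
def toolT():
    s=r.sense(); T=np.eye(4); T[:3,:3]=R.from_euler('xyz',s['tcp_rot'],degrees=True).as_matrix(); T[:3,3]=s['tool_pos']; return T
def wrist():
    T=toolT(); p=r.snapshot('wrist'); return p,T@np.array(p['tool_from_camera'])
def save(p,n): cv2.imwrite('pics/'+n+'.png',cv2.cvtColor(p['image'],cv2.COLOR_RGB2BGR))
E
python3 - <<'E'
from h import *
s=r.sense(); print(s['time'],s['tool_pos'],s['tcp_rot'],s['finger_gap'])
for c in('scene','side'):
    p=r.snapshot(c); save(p,c)
    print(c,np.array(p['T'])[:3,3].round())
    for n,z in(('clip_wide',8),('clip_a',8),('plate',0)):
        for d in r.pinpoint(p,n): print(n,np.round(d['uv']),round(d['conf'],2),atz(p,d['uv'],z).round(1))
        for d in r.search_frame(p,n): print('  box',n,np.round(d['bbox']),round(d['conf'],2))
E
```

```text
0.0 [259.9915739  540.09828451 222.74230395] [-1.79989555e+02  1.07100168e-01  6.42874720e+01] 85.514678886669
scene [1221. -451. 1027.]
  box clip_wide [349. 194. 374. 229.] 0.65
clip_a [375. 208.] 0.81 [546.5 261.    8. ]
clip_a [427. 195.] 0.81 [592.9 384.3   8. ]
clip_a [420. 233.] 0.62 [667.6 286.6   8. ]
clip_a [343. 232.] 0.6 [556. 154.   8.]
  box clip_a [411. 207. 430. 244.] 0.83
  box clip_a [414. 172. 446. 197.] 0.8
  box clip_a [362. 184. 391. 215.] 0.73
  box clip_a [326. 207. 358. 244.] 0.62
plate [210. 336.] 0.78 [ 589.5 -223.4    0. ]
  box plate [162. 300. 255. 376.] 0.68
side [ -12. -548.  846.]
clip_wide [266. 216.] 0.62 [552.4 202.5   8. ]
  box clip_wide [248. 189. 277. 228.] 0.82
clip_a [278. 179.] 0.87 [656.7 281.    8. ]
clip_a [223. 175.] 0.85 [574.7 384.3   8. ]
clip_a [245. 206.] 0.78 [542.2 261.3   8. ]
  box clip_a [266. 202. 294. 242.] 0.91
  box clip_a [208. 149. 234. 183.] 0.6
  box clip_a [232. 180. 260. 213.] 0.58
plate [429. 320.] 0.75 [ 585.7 -217.1    0. ]
  box plate [382. 285. 476. 362.] 0.97
```

View pics/scene.png

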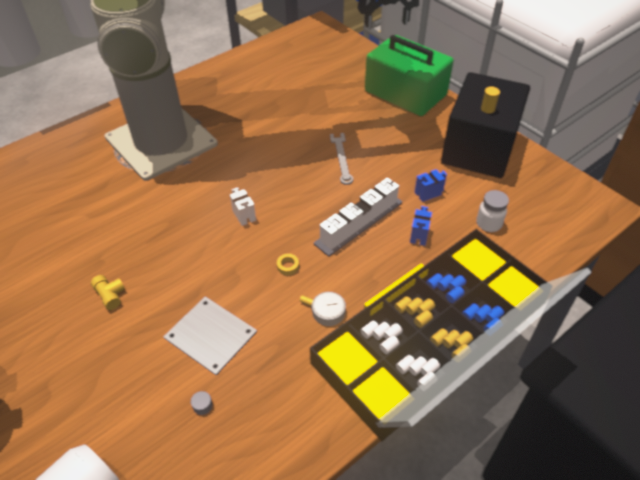

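View pics/side.png

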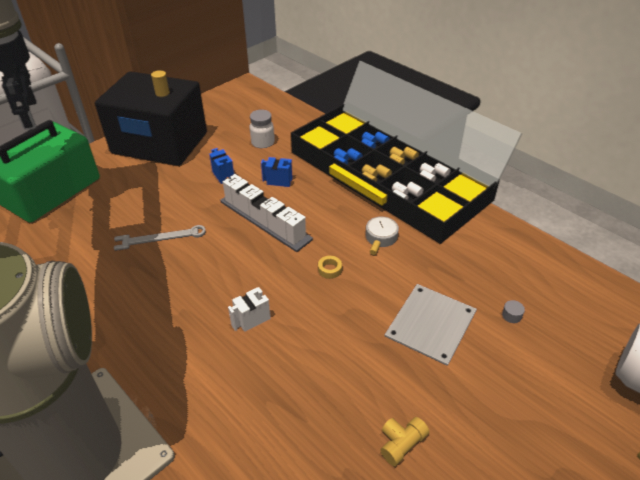

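The scene view shows the white row from about (333,240) to (390,190), with the plate at (210,335). The side view shows the row from (235,185) to (300,230). The stray blue and white clips stand apart from it. I'm going above the row.

```bash
python3 -m jog '[[-0.176,0.395,-0.06,58,100],[-0.176,0.395,-0.06,58,100],[-0.176,0.395,-0.06,58,100],[-0.176,0.395,-0.06,58,100],[-0.176,0.395,-0.06,58,100],[-0.176,0.395,-0.06,58,100],[-0.176,0.395,-0.06,58,100],[-0.176,0.395,-0.06,58,100]]'
```

```text
time: 1.5
tool_pos: [517.5, 236.6, 279.4]
tcp_rot: [-180.0, -0.0, 6.0]
ft_force: [0.5, 0.8, -0.6]
finger_gap: 85.4
```

Run:
```python
from h import *
import time
for i in range(3): r.snapshot('side')
p,T=wrist(); save(p,'w1'); print(toolT().round(1)[:3,3],np.array(p['tool_from_camera']).round(2))
for n in('clip_wide','clip_a'):
    for d in r.pinpoint(p,n): print(n,np.round(d['uv']),round(d['conf'],2),atz(p,d['uv'],8,T).round(1))
    for d in r.search_frame(p,n): print('  box',n,np.round(d['bbox']),round(d['conf'],2))
```

```text
[517.1 237.3 278.9] [[   1.      0.      0.      0.8 ]
 [  -0.      0.95    0.3   -75.21]
 [  -0.     -0.3     0.95 -149.33]
 [   0.      0.      0.      1.  ]]
clip_wide [341. 222.] 0.86 [550.4 204.5   8. ]
clip_a [438. 163.] 0.98 [655.3 287.5   8. ]
clip_a [338. 262.] 0.95 [553.4 151.4   8. ]
clip_a [394.  54.] 0.94 [584.5 396.5   8. ]
clip_a [343. 173.] 0.82 [545.8 264.1   8. ]
  box clip_a [367.   1. 433.  88.] 0.8
  box clip_a [327. 145. 362. 212.] 0.75
  box clip_a [323. 244. 360. 303.] 0.68
  box clip_a [420. 134. 486. 204.] 0.67
```

View pics/w1.png

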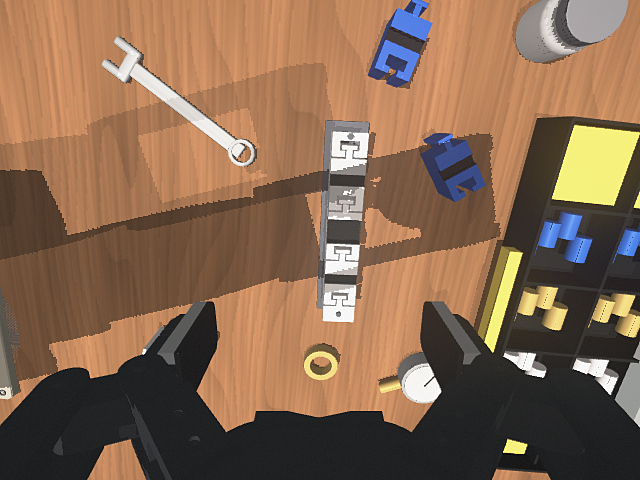

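The row shows the wide dark saddle at (342,231) and narrow ones at (346,181) and (341,279), with end blocks at the top and bottom. Next is a hover above the wide clip and a closer look.

```bash
python3 -m jog '[[0.03,0.0345,0.12,2,100],[0.03,0.0345,0.12,2,100],[0.03,0.0345,0.12,2,100],[0.03,0.0345,0.12,2,100],[0.03,0.0345,0.12,2,100]]'
python3 - <<'E'
from h import *
r.snapshot('side');r.snapshot('side')
p,T=wrist(); save(p,'w2'); print(toolT().round(1)[:3,3],r.sense()['tcp_rot'])
for n in('clip_wide','clip_a'):
    for d in r.pinpoint(p,n): print(n,np.round(d['uv']),round(d['conf'],2),atz(p,d['uv'],8,T).round(1))
def pr(X):
    c=np.linalg.inv(T)@np.append(X,1); u=np.array(p['K'])@c[:3]; return (u[:2]/u[2]).round()
print(pr([550.4,205,48]))
E
```

```text
time: 2.4
tool_pos: [548.4, 209.6, 158.9]
tcp_rot: [-180.0, 0.1, 4.5]
ft_force: [-0.4, 1.1, 0.6]
finger_gap: 85.3
[550.2 209.9 161.6] [-179.92883334   -0.21805178    4.47212889]
clip_wide [318. 224.] 0.97 [551.3 204.9   8. ]
clip_a [318. 279.] 0.98 [555.5 152.3   8. ]
clip_a [322. 157.] 0.78 [549.8 263.2   8. ]
clip_a [456. 136.] 0.68 [659.4 288.8   8. ]
[317. 237.]
```

View pics/w2.png

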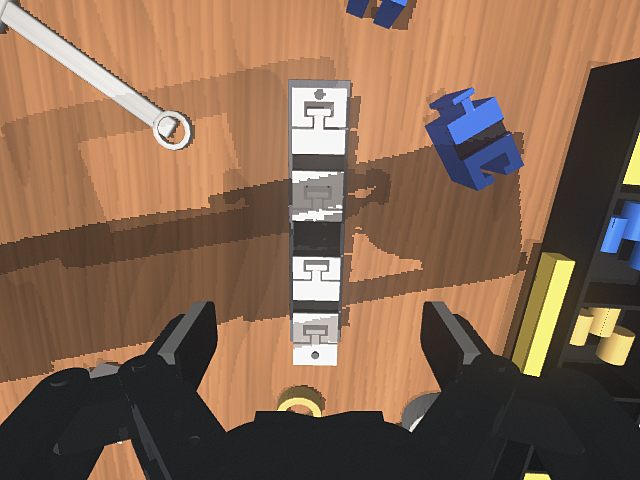

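Run:
```python
from h import *
p,T=wrist(); print(toolT().round(1)[:3,3])
for uv in((319,94),(315,355),(317.5,220.5),(317,252),(319,156),(316,303),(292,255),(341,256)): print(uv,atz(p,uv,62,T).round(1))
```

```text
[549.9 209.3 160.6]
(319, 94) [544.  306.7  62. ]
(315, 355) [556.5 107.3  62. ]
(317.5, 220.5) [549.6 221.3  62. ]
(317, 252) [551.2 197.1  62. ]
(319, 156) [547.1 267.1  62. ]
(316, 303) [553.6 154.8  62. ]
(292, 255) [532.6 193.3  62. ]
(341, 256) [569.4 195.3  62. ]
```

```bash
python3 -m jog '[[0,0.0026,0.03,0.9,100],[0,0.0026,0.06,0.9,100],[0,0.0026,0.09,0.9,100],[0,0.0026,0.11,0.9,100],[0,0.0026,0.12,0.9,100],[0,0.0026,0.125,0.9,100],[0,0.0026,0.125,0.9,100],[0,0.0026,0.125,0.9,100]]' 40
python3 - <<'E'
from h import *
p,T=wrist(); save(p,'w3'); print(toolT().round(1)[:3,3],r.sense()['tcp_rot'])
E
```

```text
time: 3.5
tool_pos: [551.5, 207.2, 37.1]
tcp_rot: [-179.9, -0.3, 3.5]
ft_force: [-0.4, 0.3, -0.4]
finger_gap: 85.1
[551.6 207.3  37.2] [-179.9163504    -0.28900478    3.54470115]
```

View pics/w3.png

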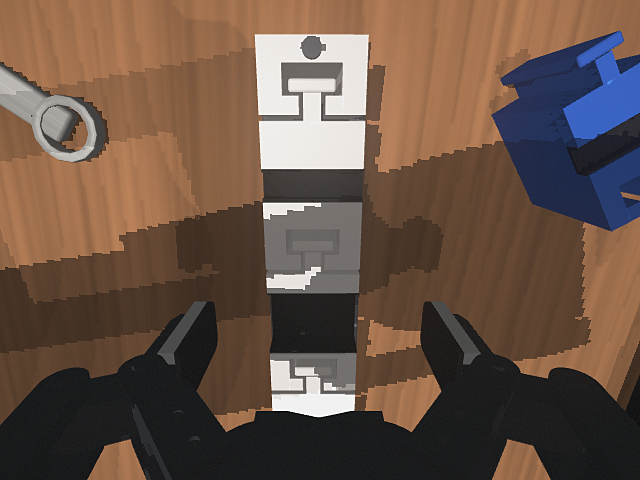

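Run:
```python
from h import *
p=r.snapshot('wrist'); C=np.array(p['tool_from_camera']); zt=37-62
for uv in((314.5,293.5),(314.5,353),(271,353),(357,353),(312.5,170),(312.5,203)): print(uv,atz(p,uv,zt,C).round(1))
```

```text
(314.5, 293.5) [ -0.7 -14.1 -25. ]
(314.5, 353) [ -0.7  12.8 -25. ]
(271, 353) [-18.6  12.9 -25. ]
(357, 353) [ 16.8  12.8 -25. ]
(312.5, 170) [ -1.2 -61.6 -25. ]
(312.5, 203) [ -1.3 -49.9 -25. ]
```

The saddle is centred to within 1 mm between the pads: its lips span y -14 to +13, and its sides x -18.6 to +16.8. I'm trimming the position and closing.

```bash
python3 -m jog '[[-0.001,-0.0005,0,0,100],[-0.001,-0.0005,0,0,60],[-0.001,-0.0005,0,0,45],[-0.001,-0.0005,0,0,30],[-0.001,-0.0005,0,0,30],[-0.001,-0.0005,0,0,30],[-0.001,-0.0005,0,0,30],[-0.001,-0.0005,0,0,30]]' 40
```

```text
time: 4.4
tool_pos: [550.5, 207.7, 37.4]
tcp_rot: [-179.9, -0.3, 3.5]
ft_force: [-2.8, -0.2, 5.2]
finger_gap: 34.2
```

```bash
python3 -m jog '[[0,0,-0.001,0,25],[0,0,-0.003,0,25],[0,0,-0.005,0,25],[0,0,-0.008,0,25],[0,0,-0.011,0,25],[0,0,-0.014,0,25],[0,0,-0.017,0,25],[0,0,-0.02,0,25]]' 40
python3 - <<'E'
from h import *
p,T=wrist(); save(p,'w4'); print(r.sense()['finger_gap'])
E
```

```text
time: 5.2
tool_pos: [550.5, 207.7, 57.7]
tcp_rot: [-179.9, -0.3, 3.5]
ft_force: [0.6, 0.0, -0.2]
finger_gap: 33.9
33.982921595707325
```

View pics/w4.png

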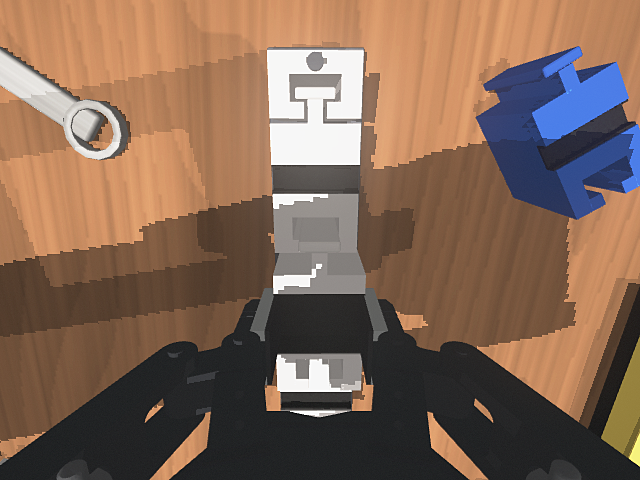

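The wide clip rises with the gripper (lips still at 293/353) and the neighbours stay down. I'm continuing straight up.

```bash
python3 -m jog '[[0,0,-0.005,0,25],[0,0,-0.011,0,25],[0,0,-0.018,0,25],[0,0,-0.026,0,25],[0,0,-0.035,0,25],[0,0,-0.045,0,25],[0,0,-0.055,0,25],[0,0,-0.065,0,25]]' 40
python3 - <<'E'
from h import *
p=r.snapshot('side'); im=cv2.resize(p['image'][120:280,170:350],None,fx=4,fy=4,interpolation=2); save({'image':im[:600]},'s2')
print(toolT()[:3,3].round(1),r.sense()['finger_gap'],r.sense()['tcp_rot'])
for d in r.pinpoint(p,'clip_a'): print(np.round(d['uv']),round(d['conf'],2),atz(p,d['uv'],8).round(1))
T=np.array(p['T']);q=r.snapshot('scene')
for c in (p,q):
  for d in r.pinpoint(c,'plate'): print('plate',np.round(d['uv'],1),atz(c,d['uv'],0).round(1))
E
```

```text
time: 6.05
tool_pos: [550.5, 207.7, 124.4]
tcp_rot: [-179.9, -0.4, 3.5]
ft_force: [0.2, -0.4, 0.5]
finger_gap: 33.9
[551.6 208.  126.4] 33.85684065092326 [-179.87053217   -0.50247       3.54502381]
[279. 223.] 0.9 [559.1 165.5   8. ]
[278. 178.] 0.9 [660.  284.1   8. ]
[223. 173.] 0.89 [580.3 389.6   8. ]
[246. 206.] 0.69 [544.5 260.5   8. ]
plate [427.  323.3] [ 576.8 -218.9    0. ]
plate [211.5 337.2] [ 593.6 -222.8    0. ]
```

View pics/s2.png

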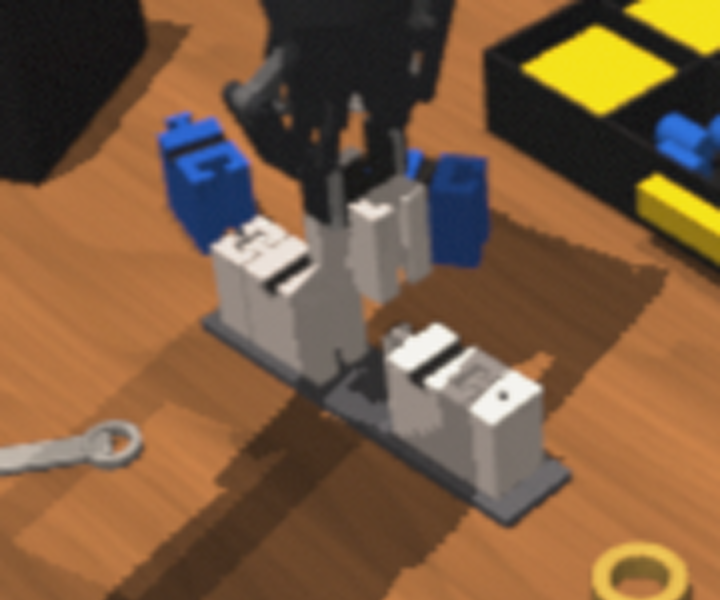

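The clip hangs clear, and both neighbours are upright and seated on the strip. I'm carrying it to the plate.

```bash
python3 -m jog '[[0,0.015,-0.01,0,25],[0,0.04,-0.02,0,25],[0.002,0.075,-0.03,0,25],[0.003,0.11,-0.03,0,25],[0.005,0.15,-0.03,0,25],[0.006,0.185,-0.03,0,25],[0.007,0.215,-0.03,0,25],[0.008,0.24,-0.03,0,25]]' 40; python3 -m jog '[[0,0.025,0,0,25],[0,0.055,0,0,25],[0.002,0.085,0,0,25],[0.002,0.115,0,0,25],[0.003,0.14,0,0,25],[0.003,0.16,0,0,25],[0.003,0.17,0,0,25],[0.003,0.17,0,0,25]]' 40
python3 - <<'E'
from h import *
p,T=wrist(); save(p,'w5'); print(T.round(2)[:3],toolT()[:3,3].round(1))
for d in r.pinpoint(p,'plate'): print(np.round(d['uv']),round(d['conf'],2),atz(p,d['uv'],0,T).round(1))
q=r.snapshot('scene')
for uv in ((165,335),(206,298),(256,332),(213,372)):print(atz(q,uv,6).round(1))
E
```

```text
time: 7.1
tool_pos: [572.4, -34.2, 152.7]
tcp_rot: [-179.9, -0.3, 3.5]
ft_force: [0.4, 0.2, -0.5]
finger_gap: 33.7
time: 7.9
tool_pos: [585.4, -205.0, 152.4]
tcp_rot: [-179.9, -0.3, 3.4]
ft_force: [-0.3, 0.0, -0.3]
finger_gap: 33.5
[[ 1.0000e+00  6.0000e-02  2.0000e-02  5.8110e+02]
 [ 6.0000e-02 -9.5000e-01 -2.9000e-01 -1.3002e+02]
 [ 0.0000e+00  3.0000e-01 -9.6000e-01  3.0185e+02]] [ 585.5 -203.8  152.4]
[ 534.4 -292.1    6. ]
[ 510.4 -181.7    6. ]
[ 643.4 -149.7    6. ]
[ 663.5 -263.3    6. ]
```

View pics/w5.png

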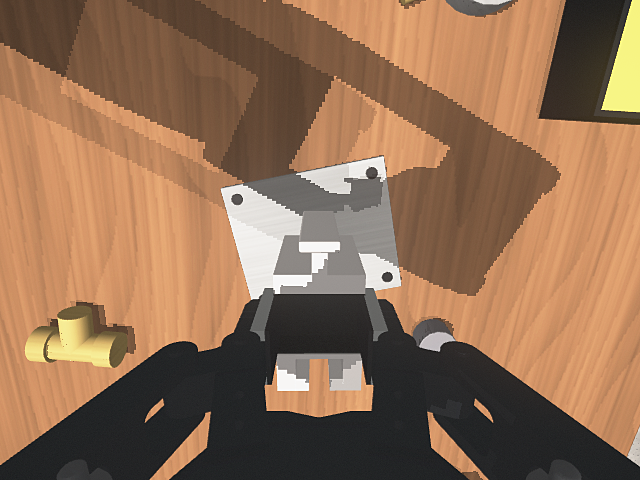

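The plate shows its corners at (221,187), (384,156) and (400,285), giving a centre near (586,-220) from the wrist and (588,-222) from the scene camera. I'm lowering the clip.

```bash
python3 -m jog '[[0,0.01,0.01,0,25],[0,0.016,0.03,0,25],[0,0.016,0.055,0,25],[0,0.016,0.08,0,25],[0,0.016,0.1,0,25],[0,0.016,0.11,0,25],[0,0.016,0.112,0,25],[0,0.016,0.112,0,25]]' 40
python3 - <<'E'
from h import *
r.snapshot('scene'); print([ (r.sense()['tool_pos'].round(1),r.sense()['ft_force'].round(1)) for i in range(1)])
E
```

```text
time: 8.85
tool_pos: [587.4, -218.4, 40.7]
tcp_rot: [-179.9, -0.3, 3.5]
ft_force: [-0.0, 0.5, -0.0]
finger_gap: 33.6
[(array([ 587.9, -218.7,   41.5]), array([ 1.1, -0.4, -0.2]))]
```

```bash
python3 -m jog '[[0,0,0.001,0,25],[0,0,0.002,0,25],[0,0,0.003,0,25],[0,0,0.0035,0,25],[0,0,0.004,0,25],[0,0,0.004,0,25]]' 40;python3 -m jog '[[0,0,0.0005,0,25],[0,0,0.0005,0,25]]' 40;python3 -m jog '[[0,0,0.0005,0,25],[0,0,0.0005,0,25]]' 40; python3 -m jog '[[0,0,0.0005,0,25],[0,0,0.0005,0,25]]' 40
```

```text
time: 9.5
tool_pos: [587.8, -218.7, 37.3]
tcp_rot: [-179.9, -0.3, 3.5]
ft_force: [0.3, 0.1, -1.0]
finger_gap: 33.9
time: 9.7
tool_pos: [587.7, -218.6, 36.7]
tcp_rot: [-179.9, -0.3, 3.5]
ft_force: [-0.8, -0.4, -0.0]
finger_gap: 33.7
time: 9.9
tool_pos: [587.6, -218.6, 36.1]
tcp_rot: [-179.9, -0.3, 3.5]
ft_force: [-0.4, -0.4, -0.9]
finger_gap: 33.4
time: 10.1
tool_pos: [587.6, -218.6, 35.5]
tcp_rot: [-179.9, -0.3, 3.5]
ft_force: [-0.1, -0.2, 0.1]
finger_gap: 33.6
```

```bash
for i in 1 2 3; do python3 -m jog '[[0,0,0.0006,0,25],[0,0,0.0006,0,25]]' 40 | egrep 'pos|force'; done
```

```text
tool_pos: [587.7, -218.6, 35.5]
ft_force: [-2.1, 1.5, 4.9]
tool_pos: [587.7, -218.6, 35.4]
ft_force: [-3.6, 1.5, 6.1]
tool_pos: [587.7, -218.7, 35.4]
ft_force: [-3.9, 1.5, 5.1]
```

Contact is confirmed at z 35.4, as predicted. I'm releasing gently, then checking before the retreat.

```bash
python3 -m jog '[[0,0,0,0,42],[0,0,0,0,45],[0,0,0,0,50],[0,0,0,0,60],[0,0,0,0,80],[0,0,0,0,100],[0,0,0,0,100],[0,0,0,0,100]]' 20; python3 -m jog '[[0,0,0,0,100],[0,0,-0.01,0,100],[0,0,-0.03,0,100],[0,0,-0.06,0,100],[0,0,-0.1,0,100],[0,0,-0.15,0,100],[0,0,-0.19,0,100],[0,0,-0.19,0,100]]'
python3 - <<'E'
from h import *
p,T=wrist(); save(p,'w6')
s=r.snapshot('side'); q=r.snapshot('scene'); 
a=cv2.resize(s['image'][120:370,170:490],(400,312)); b=cv2.resize(q['image'][160:410,150:470],(400,312)); save({'image':np.vstack([np.hstack([a,b]),cv2.resize(p['image'],(800,600))[250:530]])[:600]},'end')
for n,z in(('clip_wide',6),('clip_a',8)):
  for c,TT in((p,T),(s,np.array(s['T'])),(q,np.array(q['T']))):
    for d in r.pinpoint(c,n): print(n,c['shot'],round(d['conf'],2),atz(c,d['uv'],z,TT).round(1))
E
```

```text
time: 11.5
tool_pos: [587.7, -218.7, 35.4]
tcp_rot: [-179.9, -0.3, 3.5]
ft_force: [-0.1, -0.1, 0.9]
finger_gap: 85.4
time: 12.3
tool_pos: [590.3, -220.6, 235.3]
tcp_rot: [179.7, -1.0, 3.5]
ft_force: [0.2, -1.4, 0.4]
finger_gap: 85.1
clip_wide 20 0.78 [ 586.6 -220.     6. ]
clip_wide 21 0.69 [ 593.  -219.5    6. ]
clip_a 20 0.87 [583.  389.6   8. ]
clip_a 20 0.82 [556.7 157.3   8. ]
clip_a 20 0.79 [552.9 266.6   8. ]
clip_a 20 0.73 [657.  272.3   8. ]
clip_a 21 0.89 [554.1 149.3   8. ]
clip_a 21 0.74 [592.3 386.2   8. ]
clip_a 21 0.7 [544.1 261.6   8. ]
clip_a 21 0.61 [667.3 288.1   8. ]
```

View pics/end.png

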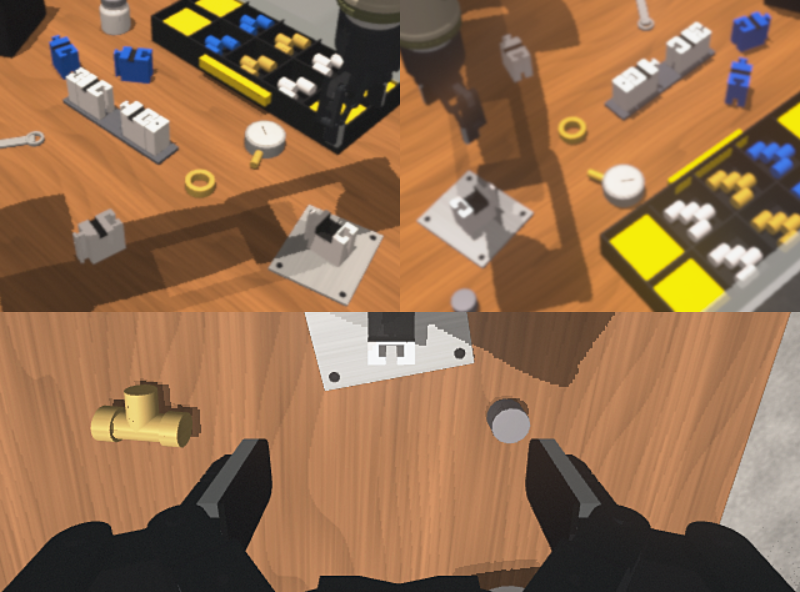

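View pics/w6.png

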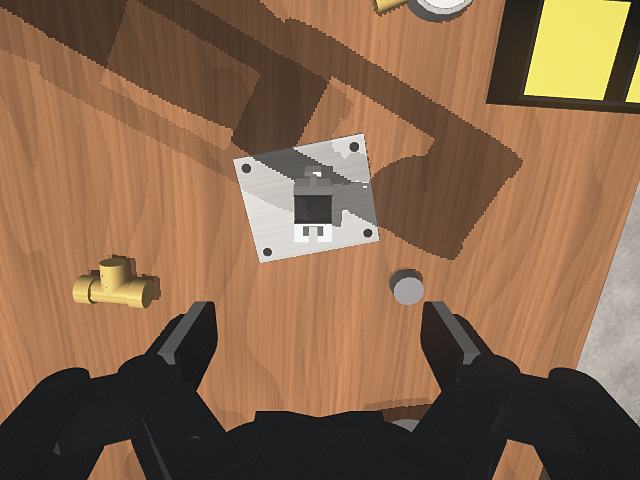

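The wide clip stands upright at the plate's centre (wrist view, about (313,205)). Both neighbours are in place in the row and the gripper is clear. I'm letting the arm settle and handing in.

```bash
python3 -m jog '[[0,0,0,0,100],[0,0,0,0,100],[0,0,0,0,100]]'; python3 -c "
from bench import r
print(r.hand_in())"
```

```text
time: 13.05
tool_pos: [586.0, -218.6, 223.7]
tcp_rot: [-179.9, -0.2, 3.5]
ft_force: [-0.5, -0.0, -0.1]
finger_gap: 85.5
the job is handed in; nothing more can be done
None
```

I lifted the wide-saddle clip straight up from between its neighbours, set it down on the plate and handed the job in at about 13 s. The underside was about 95 mm up when clear of the row. I lowered it until it touched, with about 5–6 N at the wrist, then released it and backed the gripper off.

- **Wide clip:** The last pictures show it upright near the plate's centre. The side and scene cameras put its origin at about (587 to 593, -220) mm. The plate's centre is at about (586 to 588, -220 to -222) mm.
- **Neighbours:** Both are upright in the row. Each camera puts them within about 6 mm of its first readings where it had one. The exception is the side camera, which had no first reading for one clip and placed the other 10–12 mm away at the end, (553, 267) against (542, 261). The scene camera put that same clip within about 3 mm, so I take the difference as detector error. I did not check it further.
- **Missed detection:** The networks reported no clips in the final wrist picture, so there I judged the placing by eye.
- **Gripper:** It read 34 mm on the 36 mm clip, but the hold was steady throughout.

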